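Lock the rail in the drilling jig

TASK

Lock the beech rail in the drilling jig by pressing its locating pins gently down with the fingertips, each fully home, one after the other: first the pin with the wide round head, then the one with the square head, then the slim one. Leave the T-bar release pin up, grasp and lift nothing (no pin may be pulled up), and leave the blocks and tools where they are.

Things in the scene. Friction and masses are not known exactly. Their poses are not given: they have to be found in the camera images.
- jig: Drilling jig fixed to the bench: flat plywood base 130 (x) x 430 (y) x 18 mm, a beech rail lying along its y axis and four identical dark steel bridges in a row across the rail, about 88 mm apart. Origin: centre of the underside, on the bench; y runs along the row of bridges, z up. It does not move.
- round_station: Steel bridge 94 (along the jig's x) x 34 x 46 mm, standing on the jig base, that carries the locating pin with the widest head, a flat round cap 38 mm across. Which of the four places it has varies. Fixed. Origin: centre of its underside, 18 mm above the bench, straight below the pin.
- round_top (a point): Centre of the top face of the aluminium head (the widest head, a flat round cap 38 mm across; 12 mm thick), about 96 mm above the bench while the pin is up and 85.5 mm when home. Moves with the pin.
- round_pin (a joint): Downward travel in m of the pin with the widest head, a flat round cap 38 mm across. Near 0 (0 to 0.002): up, as found; 0.0105: home, its head resting on the black rubber ring. The head is sprung on the pin and gives 0.2 mm per N: press 1 to 2 mm past its home height. The pin slides with about 4 N of friction and stays where it is left; pulled up it goes below 0, to -0.006.
- square_station: Steel bridge 94 (along the jig's x) x 34 x 46 mm, standing on the jig base, that carries the locating pin with a square cap 25 x 25 mm. Which of the four places it has varies. Fixed. Origin: centre of its underside, 18 mm above the bench, straight below the pin.
- square_top (a point): Centre of the top face of the aluminium head (a square cap 25 x 25 mm; 12 mm thick), about 96 mm above the bench while the pin is up and 85.5 mm when home. Moves with the pin.
- square_pin (a joint): Downward travel in m of the pin with a square cap 25 x 25 mm. Near 0 (0 to 0.002): up, as found; 0.0105: home, its head resting on the black rubber ring. The head is sprung on the pin and gives 0.2 mm per N: press 1 to 2 mm past its home height. The pin slides with about 4 N of friction and stays where it is left; pulled up it goes below 0, to -0.006.
- slim_station: Steel bridge 94 (along the jig's x) x 34 x 46 mm, standing on the jig base, that carries the locating pin with the narrowest head, a plain round button only 14 mm across. Which of the four places it has varies. Fixed. Origin: centre of its underside, 18 mm above the bench, straight below the pin.
- slim_top (a point): Centre of the top face of the aluminium head (the narrowest head, a plain round button only 14 mm across; 12 mm thick), about 96 mm above the bench while the pin is up and 85.5 mm when home. Moves with the pin.
- slim_pin (a joint): Downward travel in m of the pin with the narrowest head, a plain round button only 14 mm across. Near 0 (0 to 0.002): up, as found; 0.0105: home, its head resting on the black rubber ring. The head is sprung on the pin and gives 0.2 mm per N: press 1 to 2 mm past its home height. The pin slides with about 4 N of friction and stays where it is left; pulled up it goes below 0, to -0.006.
- tbar_station: Steel bridge 94 (along the jig's x) x 34 x 46 mm, standing on the jig base, that carries the release pin with a T-bar, a 56 mm long, 12 mm thick cross bar. Which of the four places it has varies. Fixed. Origin: centre of its underside, 18 mm above the bench, straight below the pin.
- tbar_top (a point): Centre of the top face of the aluminium head (a T-bar, a 56 mm long, 12 mm thick cross bar; 12 mm thick), about 96 mm above the bench while the pin is up and 85.5 mm when home. Moves with the pin.
- tbar_pin (a joint): Downward travel in m of the pin with a T-bar, a 56 mm long, 12 mm thick cross bar. Near 0 (0 to 0.002): up, as found; 0.0105: home, its head resting on the black rubber ring. The head is sprung on the pin and gives 0.2 mm per N; leave this pin alone. The pin slides with about 4 N of friction and stays where it is left; pulled up it goes below 0, to -0.006.
- block_23: Loose tapered hardwood block, 28 x 51 mm, 64 mm tall, standing in front of the jig (robot's side); a bystander. Origin: centre of its underside.
- block_24: Loose tapered hardwood block, 28 x 50 mm, 64 mm tall, standing behind the jig (far side); a bystander. Origin: centre of its underside.
- mallet: Loose small wooden mallet, 184 x 85 x 60 mm, lying on the left of the bench; a bystander. Origin: centre of its underside.
- spanner: Loose steel spanner, 197 x 35 x 8 mm, lying on the near left of the bench; a bystander. Origin: centre of its underside.

How it is judged:
By the outcome, as a careful person would: the job done as asked, in the order asked, and still so for the second after the job is handed in, with the robot touching nothing.
It also fails if it takes over 42 s, if anything falls off the work surface, if the arm or the gripper's body presses on something with over 40 N, if the wrist force passes 120 N, or if a joint passes its speed limit or range.

ROBOT

A 7-joint arm with a two-finger parallel gripper is mounted at the origin on a cart in front of the work surface, level with it; the furniture and walls round the work are solid. World frame = base frame: x ahead of the robot, y to its left, z up, the work surface at z = 0. Lengths are in m, angles in rad, forces in N, time in s.
With the tool pointing down it reaches from about 0.35 to 0.9 m from the base axis. Payload 8.1 kg.
Tool frame: the origin (TCP) lies at the very end of the fingers, on their centre line; the grasp point (between the pads) lies 19 mm behind it; z points along the fingers, x is the direction in which the jaws open and shut, and the axes are right-handed (so a half turn about z gives the same grasp; the last joint's range is limited). The gripper opens to 92 mm and grips with 3 to 60 N. Pads are 19 mm wide; open, the fingers measure 130 mm over their backs; the gripper's body (75 mm by 190 mm) begins 47 mm behind the grasp point.
Start: joints at [1.236, 0.434, 0.025, 1.573, -0.012, 1.134, -0.075], TCP at [0.144, -0.608, 0.227] pointing down, gripper open.
Joint ranges: [-2.62, 2.62], [-0.44, 2.09], [-1.27, 1.32], [0.08, 2.57], [-1.32, 4.46], [0.12, 2], [-2.74, 2.74]. Speed limits (rad/s): [2.22, 2.22, 3.01, 3.01, 3.14, 3.14, 3.14].

INTERFACE

Orientations are given as a rotation vector (axis times angle).
In Python, from cell import status, viewer, arm gives the robot as it stands.
- The arm moves only by the tool jog_arm, never from a script. Its argument "commands" is text: rows parted by semicolons, each of 7 numbers parted by spaces: the closure, from -1 (fully open) to 1 (shut), then the shift along the world's x, y, z normalised to -1 to 1, where 1 is 0.3 m, then the turn, a rotation vector about the world's x, y, z normalised to -1 to 1, where 1 is 2 pi rad. In form: jaw dx dy dz wx wy wz; .... A call has exactly 5 rows; each row shifts and turns the commanded pose from where the row before left it; what a row does not reach is not made up. A row lasts 1/10 s, in which the tool goes at most 50 mm and 8.59 degrees, less where a joint would pass 70% of its speed; a pose out of reach is approached as far as the arm can. A call with a number of a shift or a turn outside -1 to 1 is refused whole. A call with a gripper value outside its range is refused whole. The fingers move at their own pace and stop on an object; "force" is the grip in N (left out, the last holds). Time passes only in rows, so rows that do not move let the fingers close, or fill a call up. It gives the time, the measured TCP pose, the force and the opening at its end, in the units of the state.
- status.observe(): the state, without advancing time (a new reading comes with each control period).
- viewer.get_image(name): name is "side" or "top" or "wrist"; returns a dict with "pixels" (480x640x3 uint8, red, green, blue), "z_map" (480x640 float32, m along the optical axis (not along the pixel's ray), 0 where there is no reading), "camera_matrix" (3x3 intrinsics, pixels), "R" (3x3) and "t" (3): a world point X has camera coordinates R X + t. Camera axes: x right, y down, z forward; pixel columns grow to the right and rows downward; lengths in m; the calibration is good to about 2 mm. A picture is of the moment at which its call begins.
- arm.sign_off(): hands the job in, once; it reports no verdict.
The state is a dict: "clock": time; "joints": joint angles; "dq": joint speeds; "joint_efforts": joint torques, N m; "position": TCP position; "ee_rot": TCP orientation; "force": force on the tool from outside, world axes, zero at the start; "ft_torque": the same for the moment, N m; "width": opening from 0.0 (shut) to 1.0 (fully open).
Only numpy, scipy, OpenCV 4.12 (cv2) and the standard library are available. Lean on these libraries where they do the work, as an engineer would, in place of code of your own. Each camera call takes 0.05 s, during which the arm holds its last target. There are 200 camera calls.

## Working session

There is one attempt and no reset: what is moved stays moved. The work goes in short steps, Python scripts to look and compute and a tool call to move; the robot and the scene stay as the last step left them, time stands still between calls to the robot, and variables do not carry over. Pictures are saved under pics/ and viewed, about 8 in all and at most 12, crops included, and the job is handed in when it is done.

Besides the shell and the picture viewer there is one more tool, called as a command line: name --argument value ..., lists and objects as JSON in quotes. jog_arm: Moves the arm, as the interface text tells. Scaled input: -1 to 1 covers 0.3 m each way for a shift and 2 pi rad each way for a turn. Its arguments: {"type":"object","properties":{"commands":{"type":"string"},"force":{"type":"number"}},"required":["commands"]}

```bash
mkdir -p pics; python3 - <<'E'
from cell import status, viewer
import cv2,numpy as np
print(status.observe())
for n in("top","side"):
    d=viewer.get_image(n); np.savez(f"{n}.npz",**d); cv2.imwrite(f"pics/{n}0.png",d["pixels"][:,:,::-1]); print(n,d["camera_matrix"],d["R"],d["t"])
E
```

```text
{'clock': 0.0, 'joints': array([ 1.23637733,  0.4352069 ,  0.02496452,  1.57405643, -0.0116331 ,
        1.13401319, -0.07508403]), 'dq': array([ 0.00070051,  0.00027816, -0.00134708,  0.00103898, -0.00061474,
       -0.0006818 ,  0.00059888]), 'joint_efforts': array([ 1.17650270e-03, -6.67862821e+01,  9.85359661e-01, -3.14457500e+01,
       -6.05583494e-02,  4.28743742e-02,  1.80087386e-04]), 'position': array([ 0.14343975, -0.60780726,  0.22597059]), 'ee_rot': array([-2.46270514e+00,  1.94915926e+00,  1.99381224e-03]), 'force': array([ 0.12568592, -0.67818003, -0.56023845]), 'ft_torque': array([-0.00730176, -0.00553792,  0.00638872]), 'width': 1.0005901785834723}
top [[599.25238335   0.         316.44711609]
 [  0.         599.25238335 239.01858436]
 [  0.           0.           1.        ]] [[-0.01322133 -0.9995914  -0.02534233]
 [-0.98903223  0.01680195 -0.1467411 ]
 [ 0.14710694  0.02312427 -0.98885025]] [0.10775983 0.52725688 1.07880673]
side [[482.67471382   0.         326.03714595]
 [  0.         482.67471382 231.58711422]
 [  0.           0.           1.        ]] [[ 9.83613849e-01 -1.80287107e-01  5.96610576e-04]
 [-9.50724969e-02 -5.21504358e-01 -8.47935390e-01]
 [ 1.53182953e-01  8.33984271e-01 -5.30099254e-01]] [-0.50966216  0.16210745  0.83307631]
```

View pics/top0.png

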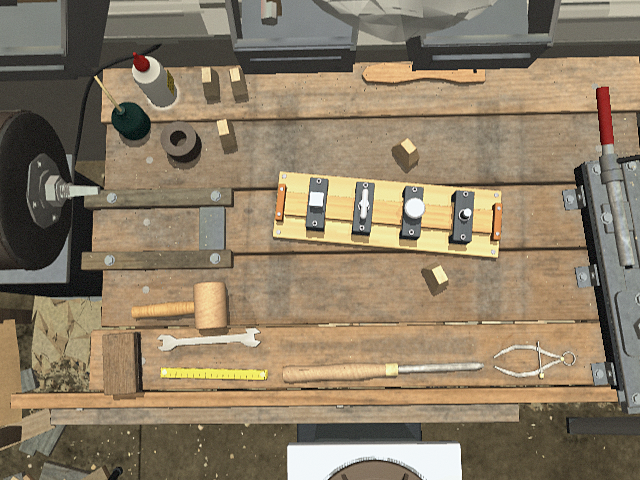

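View pics/side0.png

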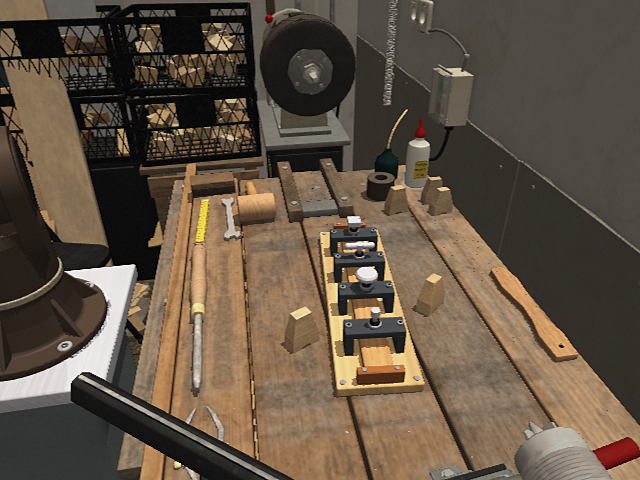

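Top view: the order from +y is square (316,199), T-bar (364,205), round (414,209), slim (465,213). The side view, from far to near, agrees: square (353,221), T-bar (360,245), round (367,273), slim (376,314). Blocks stand at (436,277) and (405,150) in the top view.

```bash
cat > m.py <<'E'
import cv2,numpy as np
def ray(d,u,v,z):
    K,R,t=d["camera_matrix"],d["R"],d["t"]; c=-R.T@t; r=R.T@np.linalg.inv(K)@[u,v,1]
    return c+r*(z-c[2])/r[2]
def heads(d,seeds,r,z=0.0955):
    px=d["pixels"].astype(int); hsv=cv2.cvtColor(d["pixels"],cv2.COLOR_RGB2HSV)
    out={}
    for n,(u,v) in seeds.items():
        m=np.zeros((480,640),np.uint8); s=np.s_[v-r:v+r,u-r:u+r]
        m[s]=((hsv[s][...,1]<40)&(hsv[s][...,2]>140))
        k,l,st,c=cv2.connectedComponentsWithStats(m)
        i=min([i for i in range(1,k) if st[i,4]>8],key=lambda i:np.hypot(c[i][0]-u,c[i][1]-v))
        zm=d["z_map"][l==i]; R,t=d["R"],d["t"]
        ys,xs=np.nonzero(l==i); P=(np.linalg.inv(d["camera_matrix"])@np.c_[xs,ys,np.ones(len(xs))].T*zm).T
        W=(P-t)@R; top=W[:,2]>0.085
        b=st[i]; print(n,"px",c[i].round(1),b,"ray",ray(d,*c[i],z).round(4),"depth med",np.median(W[top],0).round(4),"zpct",np.percentile(W[:,2],[5,50,95]).round(4),
          "midrange",((W[top].min(0)+W[top].max(0))/2).round(4))
E
python3 - <<'E'
from m import *
heads(np.load("top.npz"),dict(square=(316,199),tbar=(364,205),round=(414,209),slim=(466,213)),16)
heads(np.load("side.npz"),dict(square=(353,220),tbar=(360,245),round=(367,271),slim=(376,311)),14)
d=np.load("top.npz")
for p in [(436,270),(405,143)]: print(ray(d,*p,0.064).round(3))
t=d["pixels"][165:265,265:515,::-1]; s=np.load("side.npz")["pixels"][205:335,300:430,::-1]
a=cv2.resize(t,None,fx=3,fy=3,interpolation=2); b=cv2.resize(s,None,fx=2,fy=2)
o=np.zeros((570,750,3),np.uint8);o[:300]=a;o[305:565,:260]=b; cv2.imwrite("pics/crop0.png",o)
E
```

```text
square px [316.  198.5] [309 191  15  16 195] ray [0.594  0.0984 0.0955] depth med [0.5934 0.0984 0.0937] zpct [0.0667 0.0936 0.097 ] midrange [0.5939 0.0984 0.0945]
tbar px [363.9 203.4] [358 189  12  30 208] ray [0.5835 0.0128 0.0955] depth med [0.5846 0.0126 0.0931] zpct [0.0673 0.0929 0.0959] midrange [0.5841 0.0123 0.0939]
round px [414.5 207.4] [405 197  20  21 335] ray [ 0.5746 -0.0768  0.0955] depth med [ 0.5738 -0.0765  0.095 ] zpct [0.0818 0.0949 0.0986] midrange [ 0.4785 -0.0103  0.6177]
slim px [465.9 212.4] [459 208  13  12  75] ray [ 0.5638 -0.1673  0.0955] depth med [ 0.5635 -0.1698  0.094 ] zpct [0.0628 0.0928 0.0975] midrange [ 0.5637 -0.1706  0.0948]
square px [353.8 219.1] [347 216  14   7  87] ray [0.5912 0.0949 0.0955] depth med [0.5919 0.0957 0.0947] zpct [0.0926 0.0946 0.0962] midrange [ 0.4966 -0.2963  0.3351]
tbar px [359.9 244. ] [346 241  28   6 122] ray [0.5818 0.0063 0.0955] depth med [0.5836 0.0093 0.0936] zpct [0.0905 0.0935 0.0954] midrange [0.5817 0.0109 0.0921]
round px [366.7 273.6] [356 267  22  14 245] ray [ 0.5716 -0.0823  0.0955] depth med [ 0.5715 -0.0829  0.0957] zpct [0.0925 0.0957 0.0975] midrange [ 0.572  -0.0803  0.0947]
slim px [375.3 309.7] [371 307   9   6  41] ray [ 0.5618 -0.1719  0.0955] depth med [ 0.562  -0.1714  0.095 ] zpct [0.094  0.095  0.0966] midrange [ 0.5615 -0.171   0.0953]
[ 0.465 -0.116  0.064]
[ 0.703 -0.068  0.064]
```

View pics/crop0.png

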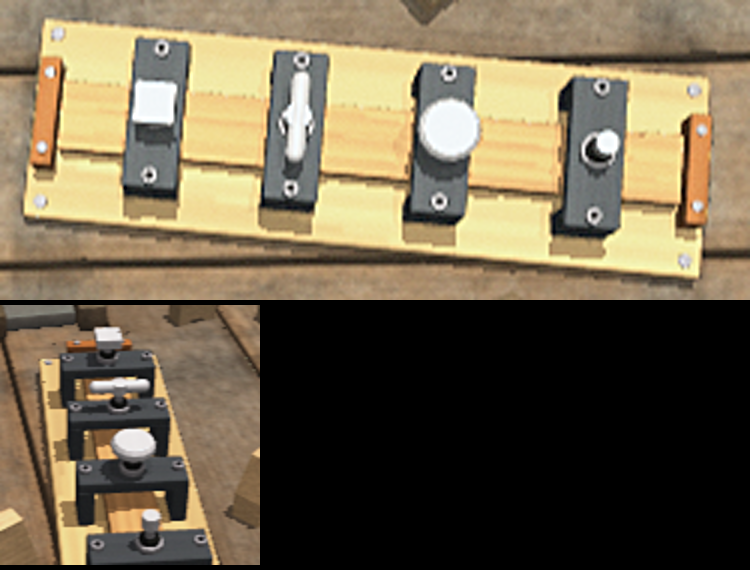

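The slim head is clearly at crop (606,143), i.e. top px (467,212.7). I'll check how high the furniture at the right stands before crossing it.

```bash
python3 - <<'E'
from m import *
d=np.load("top.npz"); z=d["z_map"]; v,u=np.mgrid[:480,:640]
P=np.linalg.inv(d["camera_matrix"])@np.c_[u.ravel(),v.ravel(),np.ones(u.size)].T*z.ravel()
W=(P.T-d["t"])@d["R"]; W=W[z.ravel()>0]
for x in np.arange(0,.8,.1):
    print(round(x,1),[ (round(y,2),round(float(W[s,2].max()),3)) for y in np.arange(-.6,-.05,.1) if (s:=(abs(W[:,0]-x)<.05)&(abs(W[:,1]-y)<.05)).sum()>5])
print(ray(d,467,212.7,.0955))
E
```

```text
0.0 [(np.float64(-0.6), -0.688), (np.float64(-0.5), -0.726), (np.float64(-0.4), -0.727), (np.float64(-0.3), -0.73), (np.float64(-0.2), -0.636)]
0.1 [(np.float64(-0.6), -0.611), (np.float64(-0.5), -0.713), (np.float64(-0.4), -0.73), (np.float64(-0.3), -0.723), (np.float64(-0.2), 0.004), (np.float64(-0.1), 0.026)]
0.2 [(np.float64(-0.6), -0.716), (np.float64(-0.5), 0.049), (np.float64(-0.4), 0.045), (np.float64(-0.3), -0.01), (np.float64(-0.2), -0.001), (np.float64(-0.1), 0.003)]
0.3 [(np.float64(-0.5), 0.07), (np.float64(-0.4), 0.056), (np.float64(-0.3), 0.012), (np.float64(-0.2), 0.032), (np.float64(-0.1), 0.028)]
0.4 [(np.float64(-0.6), -0.606), (np.float64(-0.5), 0.074), (np.float64(-0.4), 0.057), (np.float64(-0.3), 0.024), (np.float64(-0.2), 0.006), (np.float64(-0.1), 0.068)]
0.5 [(np.float64(-0.5), 0.073), (np.float64(-0.4), 0.069), (np.float64(-0.3), 0.008), (np.float64(-0.2), 0.07), (np.float64(-0.1), 0.827)]
0.6 [(np.float64(-0.5), 0.076), (np.float64(-0.4), 0.078), (np.float64(-0.3), 0.019), (np.float64(-0.2), 0.738), (np.float64(-0.1), 0.819)]
0.7 [(np.float64(-0.5), 0.089), (np.float64(-0.4), 0.085), (np.float64(-0.3), 0.007), (np.float64(-0.2), 0.009), (np.float64(-0.1), 0.068)]
[ 0.563276   -0.16931899  0.0955    ]
```

jog_arm --commands "1 0 0.0 0.05 0 0 0;1 0 0 0.05 0 0 0;1 0 0 0 0 0 0;1 0 0 0 0 0 0;1 0 0 0 0 0 0" --force 20

```text
clock: 0.6
position: [0.1434, -0.6078, 0.2556]
ee_rot: [-2.463, 1.949, 0.002]
force: [0.0, -0.4, 0.1]
width: 0.617
```

jog_arm --commands "1 0.07 0.09 0 0 0 0;1 0.07 0.09 0 0 0 0;1 0.07 0.09 0 0 0 0;1 0.07 0.09 0 0 0 0;1 0.07 0.09 0 0 0 0"

```text
clock: 1.1
position: [0.249, -0.4717, 0.2559]
ee_rot: [-2.463, 1.95, 0.002]
force: [0.8, 0.7, 0.7]
width: 0.176
```

jog_arm --commands "1 0.07 0.09 0 0 0 0;1 0.07 0.09 0 0 0 0;1 0.07 0.09 0 0 0 0;1 0.07 0.09 0 0 0 0;1 0.07 0.09 0 0 0 0"

```text
clock: 1.6
position: [0.3539, -0.3368, 0.256]
ee_rot: [2.463, -1.95, -0.002]
force: [0.7, -0.8, 0.6]
width: 0.007
```

jog_arm --commands "1 0.07 0.09 0 0 0 0;1 0.07 0.09 0 0 0 0;1 0.07 0.09 0 0 0 0;1 0.07 0.09 0 0 0 0;1 0 0 0 0 0 0"

```text
clock: 2.1
position: [0.4401, -0.2255, 0.2562]
ee_rot: [-2.468, 1.94, 0.001]
force: [0.5, -0.5, 0.0]
width: 0.004
```

jog_arm --commands "1 0.08 0.08 0 0 0 0;1 0.08 0.08 0 0 0 0;1 0.08 0.08 0 0 0 0;1 0.08 0.08 0 0 0 0;1 0 0 0 0 0 0"

```text
clock: 2.6
position: [0.5358, -0.13, 0.2559]
ee_rot: [-2.467, 1.941, 0.002]
force: [-0.4, -0.2, 0.4]
width: 0.004
```

```bash
python3 - <<'E'
from cell import status, viewer
import cv2,numpy as np
d=viewer.get_image("wrist"); np.savez("wrist.npz",**d); cv2.imwrite("pics/wrist0.png",d["pixels"][:,:,::-1]); print(status.observe())
E
```

```text
{'clock': 2.65, 'joints': array([ 0.37222768,  0.31237986, -0.29469234,  1.69452343,  0.09675614,
        1.15022812, -1.28406284]), 'dq': array([ 0.03579282, -0.01741303,  0.04109604,  0.02562284,  0.00989704,
        0.00745377,  0.01731671]), 'joint_efforts': array([ -2.15782598, -55.8489275 ,  -4.08589974, -32.48788834,
        -0.30339802,  -0.2500172 ,  -0.41690944]), 'position': array([ 0.53419851, -0.13243216,  0.25578562]), 'ee_rot': array([-2.46670462e+00,  1.94503107e+00,  2.40645686e-03]), 'force': array([-1.53867023, -0.30102529, -0.43908024]), 'ft_torque': array([-0.03662103,  0.05387951, -0.03621849]), 'width': 0.004210089678547674}
```

View pics/wrist0.png

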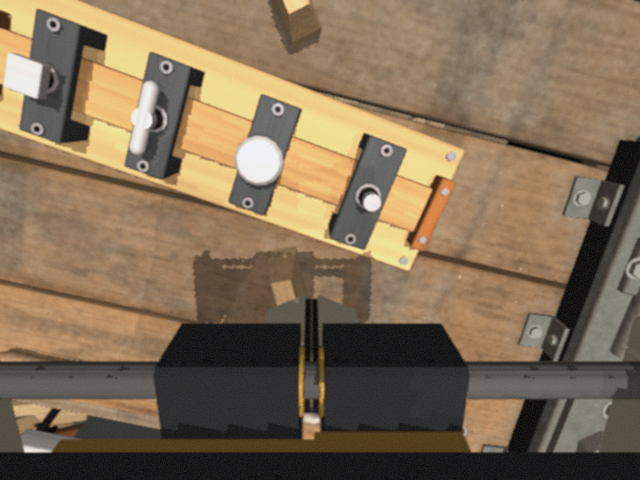

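Wrist view: square (25,76), T-bar (146,120), round (259,161), slim (372,202); the fingers are shut and clear of everything.

```bash
python3 - <<'E'
from m import *
from cell import status
d=np.load("wrist.npz")
for n,p in dict(square=(24,76),tbar=(146,119),round=(259,160),slim=(372.5,201.5)).items(): print(n,ray(d,*p,.0955).round(4))
print(status.observe()["position"])
E
```

```text
square [0.5929 0.0938 0.0955]
tbar [0.5841 0.0063 0.0955]
round [ 0.5745 -0.0796  0.0955]
slim [ 0.5641 -0.1712  0.0955]
[ 0.53419851 -0.13243216  0.25578562]
```

jog_arm --commands "1 0.035 0.045 0 0 0 0;1 0.035 0.045 0 0 0 0;1 0.035 0.045 -0.05 0 0 0;1 0.03 0.04 -0.08 0 0 0;1 0 0 -0.08 0 0 0"

```text
clock: 3.15
position: [0.5751, -0.0798, 0.1931]
ee_rot: [-2.464, 1.946, -0.001]
force: [0.7, 0.7, -0.6]
width: 0.008
```

jog_arm --commands "1 0 0 -0.08 0 0 0;1 0 0 -0.08 0 0 0;1 0 0 -0.06 0 0 0;1 0 0 -0.04 0 0 0;1 0 0 0 0 0 0"

```text
clock: 3.65
position: [0.5729, -0.082, 0.1141]
ee_rot: [2.462, -1.949, -0.004]
force: [-1.1, -0.1, -0.7]
width: 0.004
```

jog_arm --commands "1 0.003 0.007 -0.015 0 0 0;1 0 0 -0.015 0 0 0;1 0 0 -0.015 0 0 0;1 0 0 0 0 0 0;1 0 0 0 0 0 0"

```text
clock: 4.15
position: [0.575, -0.0798, 0.1024]
ee_rot: [-2.463, 1.95, -0.0]
force: [0.2, 0.4, -0.8]
width: 0.009
```

jog_arm --commands "1 0 0 -0.007 0 0 0;1 0 0 -0.007 0 0 0;1 0 0 -0.007 0 0 0;1 0 0 0 0 0 0;1 0 0 0 0 0 0"

```text
clock: 4.65
position: [0.575, -0.0797, 0.096]
ee_rot: [2.463, -1.95, 0.0]
force: [-0.5, 0.6, 1.2]
width: 0.003
```

jog_arm --commands "1 0 0 -0.007 0 0 0;1 0 0 -0.007 0 0 0;1 0 0 -0.007 0 0 0;1 0 0 0 0 0 0;1 0 0 0 0 0 0"

```text
clock: 5.15
position: [0.575, -0.0797, 0.0895]
ee_rot: [2.463, -1.95, -0.0]
force: [0.4, 0.2, 2.6]
width: 0.0
```

jog_arm --commands "1 0 0 -0.005 0 0 0;1 0 0 -0.005 0 0 0;1 0 0 0 0 0 0;1 0 0 0 0 0 0;1 0 0 0 0 0 0"

```text
clock: 5.65
position: [0.575, -0.0797, 0.0866]
ee_rot: [2.463, -1.95, 0.0]
force: [0.7, 0.6, 2.8]
width: 0.002
```

jog_arm --commands "1 0 0 -0.004 0 0 0;1 0 0 -0.003 0 0 0;1 0 0 0 0 0 0;1 0 0 0 0 0 0;1 0 0 0 0 0 0"

```text
clock: 6.15
position: [0.5751, -0.0797, 0.0847]
ee_rot: [-2.463, 1.95, -0.0]
force: [-0.9, 0.3, 5.1]
width: 0.004
```

jog_arm --commands "1 0 0 -0.003 0 0 0;1 0 0 -0.001 0 0 0;1 0 0 0 0 0 0;1 0 0 0 0 0 0;1 0 0 0 0 0 0"

```text
clock: 6.65
position: [0.5752, -0.0797, 0.0839]
ee_rot: [-2.463, 1.95, -0.001]
force: [-2.2, -1.1, 9.2]
width: 0.005
```

The force now rises at 5 N/mm, which is the head spring bearing on the stop, so the round pin is home. Next is the square pin.

jog_arm --commands "1 0 0 0.03 0 0 0;1 0 0 0.05 0 0 0;1 0 0 0.06 0 0 0;1 0 0.04 0.06 0 0 0;1 0.01 0.08 0 0 0 0"

```text
clock: 7.15
position: [0.5789, -0.0456, 0.1457]
ee_rot: [-2.459, 1.954, -0.005]
force: [1.1, 0.3, 0.2]
width: 0.003
```

jog_arm --commands "1 0.01 0.09 0 0 0 0;1 0.01 0.09 0 0 0 0;1 0.01 0.09 0 0 0 0;1 0.01 0.09 0 0 0 0;1 0.01 0.09 0 0 0 0"

```text
clock: 7.65
position: [0.5926, 0.0924, 0.1433]
ee_rot: [2.463, -1.949, -0.001]
force: [-0.7, 0.4, 0.9]
width: 0.002
```

jog_arm --commands "1 0 0.01 0 0 0 0;1 0 0 -0.05 0 0 0;1 0 0 -0.05 0 0 0;1 0 0 0 0 0 0;1 0 0 0 0 0 0"

```text
clock: 8.15
position: [0.5927, 0.0937, 0.1134]
ee_rot: [2.462, -1.95, -0.001]
force: [-0.2, 0.5, -0.1]
width: 0.002
```

jog_arm --commands "1 0 0.007 -0.015 0 0 0;1 0 0 -0.015 0 0 0;1 0 0 -0.012 0 0 0;1 0 0 -0.01 0 0 0;1 0 0 0 0 0 0"

```text
clock: 8.65
position: [0.5926, 0.0963, 0.0973]
ee_rot: [2.463, -1.949, -0.001]
force: [-0.4, -0.9, -0.5]
width: 0.002
```

jog_arm --commands "1 0 0 -0.007 0 0 0;1 0 0 -0.007 0 0 0;1 0 0 -0.007 0 0 0;1 0 0 0 0 0 0;1 0 0 0 0 0 0"

```text
clock: 9.15
position: [0.5931, 0.0965, 0.0916]
ee_rot: [-2.463, 1.95, -0.0]
force: [0.5, 0.2, 2.7]
width: 0.004
```

jog_arm --commands "1 0 0 -0.007 0 0 0;1 0 0 -0.006 0 0 0;1 0 0 -0.006 0 0 0;1 0 0 0 0 0 0;1 0 0 0 0 0 0"

```text
clock: 9.65
position: [0.5931, 0.0964, 0.0857]
ee_rot: [-2.463, 1.95, -0.0]
force: [1.2, 0.1, 1.6]
width: 0.003
```

jog_arm --commands "1 0 0 -0.003 0 0 0;1 0 0 -0.002 0 0 0;1 0 0 0 0 0 0;1 0 0 0 0 0 0;1 0 0 0 0 0 0"

```text
clock: 10.15
position: [0.5932, 0.0964, 0.0846]
ee_rot: [-2.463, 1.95, -0.001]
force: [-0.3, -0.6, 5.4]
width: 0.003
```

jog_arm --commands "1 0 0 -0.003 0 0 0;1 0 0 -0.001 0 0 0;1 0 0 0 0 0 0;1 0 0 0 0 0 0;1 0 0 0 0 0 0"

```text
clock: 10.65
position: [0.5933, 0.0965, 0.0838]
ee_rot: [-2.463, 1.949, -0.001]
force: [-1.1, -0.3, 9.8]
width: 0.002
```

The square pin is home by the same signs. Now over to the slim one.

jog_arm --commands "1 0 0 0.03 0 0 0;1 0 0 0.05 0 0 0;1 0 0 0.06 0 0 0;1 0 -0.04 0.06 0 0 0;1 -0.01 -0.08 0 0 0 0"

```text
clock: 11.15
position: [0.5911, 0.0628, 0.1456]
ee_rot: [-2.464, 1.943, -0.002]
force: [0.6, -0.7, -0.8]
width: 0.002
```

jog_arm --commands "1 -0.01 -0.09 0 0 0 0;1 -0.01 -0.09 0 0 0 0;1 -0.01 -0.09 0 0 0 0;1 -0.01 -0.09 0 0 0 0;1 -0.01 -0.09 0 0 0 0"

```text
clock: 11.65
position: [0.5742, -0.0757, 0.1429]
ee_rot: [2.463, -1.949, -0.001]
force: [0.2, -0.4, 0.2]
width: 0.006
```

jog_arm --commands "1 -0.01 -0.09 0 0 0 0;1 -0.01 -0.09 0 0 0 0;1 -0.01 -0.09 0 0 0 0;1 -0.01 -0.05 0 0 0 0;1 0 0 0 0 0 0"

```text
clock: 12.15
position: [0.5619, -0.1732, 0.1428]
ee_rot: [2.458, -1.954, -0.001]
force: [-0.1, 1.7, -0.3]
width: 0.001
```

jog_arm --commands "1 0 0 -0.04 0 0 0;1 0 0 -0.04 0 0 0;1 0 0 -0.02 0 0 0;1 0 0 0 0 0 0;1 0 0 0 0 0 0"

```text
clock: 12.65
position: [0.563, -0.1699, 0.1128]
ee_rot: [2.464, -1.949, -0.001]
force: [-0.2, 0.2, 0.4]
width: 0.003
```

```bash
python3 - <<'E'
from cell import status, viewer
import cv2,numpy as np
o=np.zeros((500,800,3),np.uint8)
d=viewer.get_image("side"); a=d["pixels"][200:360,290:450,::-1]; o[:480,:480]=cv2.resize(a,None,fx=3,fy=3)
d=viewer.get_image("wrist"); o[:240,480:]=cv2.resize(d["pixels"],(320,240))[:,:,::-1]
cv2.imwrite("pics/pre.png",o); print(status.observe()["position"])
E
```

```text
[ 0.56330003 -0.17036987  0.11332719]
```

View pics/pre.png

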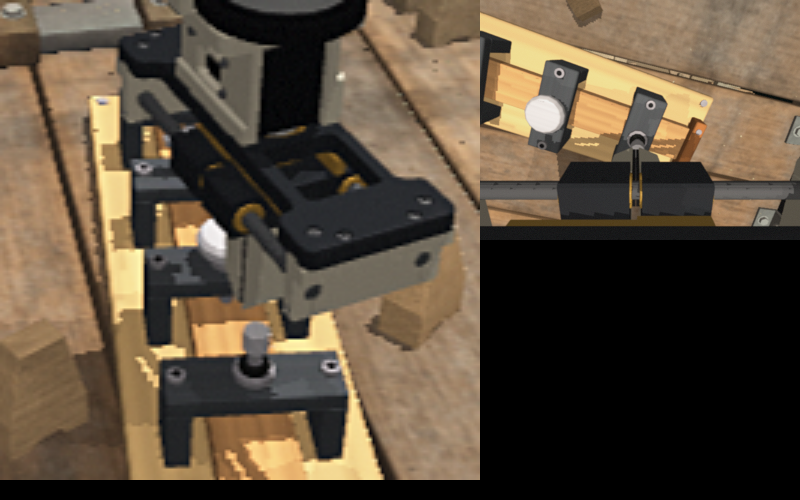

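In the side crop the slim head is at (257,335), with the shut fingertips just above it near (250,300). In the wrist inset the head and the finger seam line up at about x=636. So the alignment is good, and I press.

jog_arm --commands "1 0 0 -0.015 0 0 0;1 0 0 -0.015 0 0 0;1 0 0 -0.012 0 0 0;1 0 0 -0.01 0 0 0;1 0 0 0 0 0 0"

```text
clock: 13.25
position: [0.5626, -0.1706, 0.0969]
ee_rot: [2.463, -1.95, -0.001]
force: [0.7, -0.9, -0.6]
width: 0.003
```

jog_arm --commands "1 0 0 -0.007 0 0 0;1 0 0 -0.007 0 0 0;1 0 0 -0.007 0 0 0;1 0 0 0 0 0 0;1 0 0 0 0 0 0"

```text
clock: 13.75
position: [0.5631, -0.1706, 0.0913]
ee_rot: [-2.463, 1.95, -0.001]
force: [-0.3, 0.1, 2.1]
width: 0.004
```

jog_arm --commands "1 0 0 -0.007 0 0 0;1 0 0 -0.006 0 0 0;1 0 0 -0.006 0 0 0;1 0 0 0 0 0 0;1 0 0 0 0 0 0"

```text
clock: 14.25
position: [0.5631, -0.1706, 0.0854]
ee_rot: [-2.463, 1.95, -0.0]
force: [1.5, -1.2, 2.1]
width: 0.002
```

jog_arm --commands "1 0 0 -0.003 0 0 0;1 0 0 -0.002 0 0 0;1 0 0 0 0 0 0;1 0 0 0 0 0 0;1 0 0 0 0 0 0"

```text
clock: 14.75
position: [0.5632, -0.1706, 0.0844]
ee_rot: [-2.463, 1.95, -0.001]
force: [-0.1, -0.1, 7.2]
width: 0.008
```

jog_arm --commands "1 0 0 -0.002 0 0 0;1 0 0 -0.001 0 0 0;1 0 0 0 0 0 0;1 0 0 0 0 0 0;1 0 0 0 0 0 0"

```text
clock: 15.25
position: [0.5633, -0.1707, 0.0838]
ee_rot: [-2.463, 1.95, -0.001]
force: [-0.8, 0.6, 9.5]
width: 0.004
```

jog_arm --commands "1 0 0 0.03 0 0 0;1 0 0 0.06 0 0 0;1 0 0 0.1 0 0 0;1 0 0 0.1 0 0 0;1 -0.05 -0.08 0.1 0 0 0"

```text
clock: 15.75
position: [0.5492, -0.1906, 0.2012]
ee_rot: [-2.467, 1.941, 0.002]
force: [-0.0, -0.9, -0.2]
width: 0.005
```

jog_arm --commands "1 -0.08 -0.1 0 0 0 0;1 -0.08 -0.1 0 0 0 0;1 -0.08 -0.1 0 0 0 0;1 -0.08 -0.1 0 0 0 0;1 -0.08 -0.1 0 0 0 0"

```text
clock: 16.25
position: [0.4264, -0.3454, 0.2]
ee_rot: [2.463, -1.95, -0.001]
force: [0.3, -0.5, 0.3]
width: 0.002
```

jog_arm --commands "1 -0.05 -0.1 0 0 0 0;1 -0.05 -0.08 0 0 0 0;1 0 0 0 0 0 0;1 0 0 0 0 0 0;1 0 0 0 0 0 0"

```text
clock: 16.75
position: [0.3986, -0.3973, 0.2]
ee_rot: [-2.464, 1.947, 0.001]
force: [-0.1, 0.4, -0.5]
width: 0.007
```

```bash
python3 - <<'E'
from cell import status, viewer
from m import *
for n in("top","side"):
    d=viewer.get_image(n); np.savez(f"{n}1.npz",**d)
t,s=[np.load(f"{n}1.npz") for n in("top","side")]
o=np.zeros((580,780,3),np.uint8);o[:300]=cv2.resize(t["pixels"][145:295,260:520,::-1],(780,300)) 
o[300:580,:280]=cv2.resize(s["pixels"][205:345,295:435,::-1],None,fx=2,fy=2); o[300:580,300:580]=cv2.resize(np.load("side.npz")["pixels"][205:345,295:435,::-1],None,fx=2,fy=2)
cv2.imwrite("pics/end.png",o); print(status.observe()["position"])
for a in("side.npz","side1.npz"):
    try: heads(np.load(a),dict(square=(353,222),tbar=(360,245),round=(367,275),slim=(376,314)),14)
    except Exception as e: print(e)
E
```

```text
[ 0.39878087 -0.397313    0.20005073]
square px [353.8 219.1] [347 216  14   7  87] ray [0.5912 0.0949 0.0955] depth med [0.5919 0.0957 0.0947] zpct [0.0926 0.0946 0.0962] midrange [ 0.4966 -0.2963  0.3351]
tbar px [359.9 244. ] [346 241  28   6 122] ray [0.5818 0.0063 0.0955] depth med [0.5836 0.0093 0.0936] zpct [0.0905 0.0935 0.0954] midrange [0.5817 0.0109 0.0921]
round px [366.7 273.6] [356 267  22  14 245] ray [ 0.5716 -0.0823  0.0955] depth med [ 0.5715 -0.0829  0.0957] zpct [0.0925 0.0957 0.0975] midrange [ 0.572  -0.0803  0.0947]
slim px [375.3 309.7] [371 307   9   6  41] ray [ 0.5618 -0.1719  0.0955] depth med [ 0.562  -0.1714  0.095 ] zpct [0.094  0.095  0.0966] midrange [ 0.5615 -0.171   0.0953]
square px [353.8 223. ] [347 220  15   7  92] ray [0.5878 0.0804 0.0955] depth med [0.592  0.0968 0.086 ] zpct [0.0817 0.0857 0.0871] midrange [0.5924 0.097  0.0868]
tbar px [359.6 244.2] [346 241  28   7 137] ray [0.5812 0.0057 0.0955] depth med [0.5831 0.0091 0.0934] zpct [0.0901 0.0934 0.0956] midrange [ 0.4983 -0.3413  0.334 ]
round px [366.5 278.8] [356 272  22  15 259] ray [ 0.5678 -0.0959  0.0955] depth med [ 0.5717 -0.0809  0.0859] zpct [0.0816 0.0853 0.087 ] midrange [ 0.4883 -0.3833  0.3322]
slim px [374.8 314.5] [371 312   9   6  46] ray [ 0.5583 -0.1821  0.0955] depth med [ 0.5623 -0.1712  0.086 ] zpct [0.0833 0.0856 0.0867] midrange [ 0.5619 -0.172   0.0861]
```

View pics/end.png

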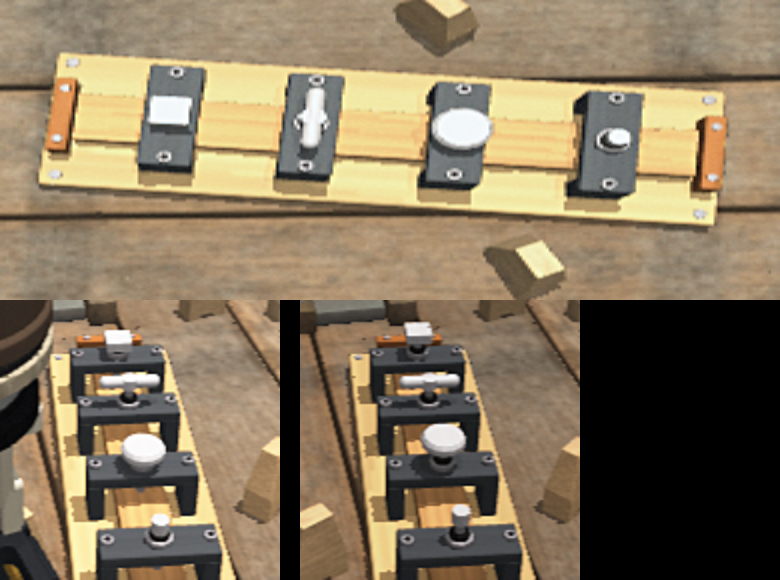

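The end view shows the square, round and slim heads seated at about 86 mm, down from 95 mm. The T-bar is unchanged at 93.4 mm and the blocks are still in place. The arm is clear and at rest, so I'm handing in.

```bash
python3 -c "
from cell import arm
print(arm.sign_off())"
```

```text
the job is handed in; nothing more can be done
None
```

The three locating pins are pressed home in the order asked: round, square, then slim. I used shut fingertips and handed the job in at about 17 s of the 42 s allowed.

- **Pressing:** Each press ended at a fingertip height of about 83.8 mm with 9–10 N. The force rose at roughly 4–5 N/mm over the last millimetre, as expected with the head against its stop.
- **Final depth check:** The three heads now sit at about 86 mm, down from about 95 mm. The T-bar is still up at 93.4 mm, against 93.6 mm before.
- **Bystanders:** Both blocks look unmoved in the last pictures. The mallet and spanner were outside the final crop, but the arm never went near them.
- **Disagreement:** The cameras differed by up to about 5 mm on where the heads were. I aimed at the middle of the estimates, and the contact forces were clean on all three.

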